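# Press a round flask into the mixer's sprung ring cradle

### The arm

A 6-joint arm with a two-finger parallel gripper is mounted at the origin on the work surface. World frame = base frame: x ahead of the robot, y to its left, z up, the work surface at z = 0. Lengths are in m, angles in rad, forces in N, time in s.
With the tool pointing down it reaches from about 0.35 to 0.875 m from the base axis. Payload 4.2 kg.
Tool frame: the origin (TCP) lies between the finger pads; the fingertips stand env.tcp_to_tips ahead of it and the grasp point (between the pads) is the TCP (env.tcp_to_tips is the distance from the TCP to the fingertips, in m); y points along the fingers, z is the direction in which the jaws open and shut, and the axes are right-handed (so a half turn about y gives the same grasp; the last joint's range is limited). The gripper opens to 87 mm and grips with 3 to 60 N. Pads are 19 mm wide; open, the fingers measure 117 mm over their backs; the gripper's body (75 mm by 190 mm) begins 51 mm behind the grasp point.
Start: joints at [1.37, 0.385, 0.008, 0, -1.194, -0.259], TCP at [0.277, 0.56, 0.242] pointing down, gripper open.
Joint ranges: [-3.14, 3.14], [-1.21, 2.06], [-1.07, 1.41], [-3.16, 2.05], [-2.99, -0.16], [-3.1, 3.1]. Speed limits (rad/s): [2.79, 2.79, 3.14, 3.14, 3.14, 3.14].

### API

Orientations are given as a rotation vector (axis times angle).
In Python, from rig import env, cams, order gives the robot as it stands. The module is installed in compiled form; this text tells all that it offers. Calls block until the motion is done:
- env.movep(position, orientation): joint-space move of the TCP to a pose.
- env.move_straight(position, v=0.15, attitude=None, contact_N=None): straight line of the TCP; attitude=None keeps the orientation; v is the mean speed in m/s. With contact_N (N) it stops when the force on the tool has changed by that much, and returns True; else False.
- env.set_joints(angles): joint-space move.
- env.command_gripper(opening): finger opening in m; the grip force is fixed at half the most; returns when the fingers have stopped.
- env.sleep(seconds).
- env.ik(position, orientation): joint angles nearest the present ones, or None.
- cams.camera(name): name is "side" or "top"; returns a dict with "frame" (420x560x3 uint8, red, green, blue), "depth" (420x560 float32, m along the optical axis (not along the pixel's ray), 0 where there is no reading), "fx", "fy", "cx", "cy" (pixels), "R" (3x3) and "t" (3): a world point X has camera coordinates R X + t. Camera axes: x right, y down, z forward; pixel columns grow to the right and rows downward; lengths in m; the calibration is good to about 2 mm. A picture is of the moment at which its call begins.
A pose or a line that the arm cannot do raises env.IKError and nothing moves.
- order.sign_off(): hands the job in, once; it reports no verdict.
Readings, each from a call of its own:
- env.current_clock(): time.
- env.current_joint_pos(): joint angles.
- env.current_joint_velocities(): joint speeds.
- env.current_tau(): joint torques, N m.
- env.current_tcp_pos(): TCP position.
- env.current_orientation(): TCP orientation.
- env.current_contact_force(): force on the tool from outside, world axes, zero at the start.
- env.current_ft_torque(): the same for the moment, N m.
- env.current_width(): finger opening in m.
Only numpy, scipy, OpenCV 4.12 (cv2) and the standard library are available. Lean on these libraries where they do the work, as an engineer would, in place of code of your own. Each camera call takes 0.05 s, during which the arm holds its last target.

### The job

Slide the larger of the two grey rings over the upright steel post of the little mixer, all the way down onto the post's flange, then set the stoppered round flask upright in that ring and press it straight down until the sprung post is at the bottom of its travel. The program finishes while the robot is still holding the flask pressed down: do not let go or let it rise. Do not topple the flask, and leave the small ring and the other loose things on the bench where they are.

Things in the scene. Friction and masses are not known exactly. Their poses are not given: they have to be found in the camera images.
- mixer: The mixer: a white box 130 x 130 mm, 66 mm high, with a black panel on its front, fixed on the bench (place and turn vary). A sprung steel post stands upright in the middle of its top. Origin: centre of its underside; x axis away from the panel.
- post_top (a point): Centre of the top of the mixer's steel post. The post is 35 mm in diameter and 18 mm long above a flange 50 mm wide and 6 mm thick; its top edge is chamfered 3 mm. Unpressed this point is 116 mm and the flange's upper face 98 mm above the bench; post and flange sink together when pressed. z axis up.
- plunger (a joint): How far the sprung post with its flange is pressed down, m: 0 = up (start), 0.016 = hard stop at the bottom. The spring pushes up with 6 N at the top and 15.6 N at the bottom; ring and flask alone do not push it down, and with them on it about 11 to 13 N of extra push reach the bottom.
- ring_center (a point): Centre (half-way up, on the axis) of the larger grey ring, the flask cradle: a plain plastic tube standing on end, 54 mm outside diameter, 38 mm bore, 32 mm high, 100 g, loose, both ends alike. z axis along the bore. Home on the post its underside rests on the flange and its upper end stands 14 mm above the post's top.
- flask_neck (a point): Grip point on the axis of the neck of the closed amber flask, 88 mm above the lowest point of its round bottom. The straight neck is 24 mm in diameter and runs from 64 to 105 mm above that lowest point; above it a rim 29 mm wide to 109 mm and a white stopper 27 mm wide with a flat top at 118 mm. z axis up along the neck. About 160 to 240 g.
- flask_ball (a point): Centre of the flask's ball, which is 64 mm in diameter; 32 mm above its lowest point and 56 mm below the neck point. Seated in the larger ring it is 26 mm above the ring's upper end (42 mm above the ring's centre). The flask starts upright in the cork ring, lowest point 21 mm above the bench.
- cork: Cork ring in which the flask starts, fixed on the bench: 84 mm outside, 44 mm bore, 30 mm high. Origin: centre of its underside.
- small_ring_center (a point): Centre of the smaller grey ring (40 mm outside, 24 mm bore, 20 mm high), which does not fit the post; leave it. It, the larger ring and the flask's cork ring swap places from one start to the next.
- jar: Plastic jar with a white lid, 60 mm wide, 70 mm high, loose, standing beyond the mixer; leave it. Origin: centre of its underside.
- conical: Small clear glass conical flask with a flat bottom, 66 mm wide, 88 mm high, loose; leave it. Origin: centre of its underside.
- dish: Clear flat lidded dish, 90 mm wide, 15 mm high, loose, near the robot; leave it. Origin: centre of its underside.
- tweezers: Steel tweezers lying flat, about 115 mm long, 20 mm wide, 5 mm high, loose, near the robot; leave them. Origin: middle, on the bench.
- vial: Small amber vial with a black cap, 28 mm wide, 50 mm high, loose; leave it. Origin: centre of its underside.

How it is judged:
By the outcome, as a careful person would: the job done as asked, in the order asked, and still so for the second after the job is handed in, while the arm keeps its last pose, push and grip.
It also fails if it takes over 59 s, if anything falls off the work surface, if the arm or the gripper's body presses on something with over 40 N, if the wrist force passes 120 N, or if a joint passes its speed limit or range.

## Working session

There is one attempt and no reset: what is moved stays moved. The work goes in short steps, each a Python script; the robot and the scene stay as the last script left them, time stands still between calls to the robot, and variables do not carry over. Pictures are saved under pics/ and viewed, and the job is handed in when it is done.

```bash
mkdir -p pics; python3 - <<'E'
from rig import env,cams,order
import cv2,numpy as np
print(env.current_clock(),env.tcp_to_tips,env.current_tcp_pos(),env.current_orientation(),env.current_width())
for n in("top","side"):
    c=cams.camera(n); cv2.imwrite(f"pics/{n}0.png",c["frame"][:,:,::-1]); np.savez(f"{n}0.npz",**c)
    print(n,c["fx"],c["fy"],c["cx"],c["cy"],c["R"],c["t"])
E
```

```text
0.0 0.019 [0.27709634 0.55960241 0.24047749] [-0.45981687 -1.9634355   1.96766841] 0.08750294515404007
top 477.2985589317956 477.2985589317956 287.20552158108154 210.45338931016713 [[-0.02881579 -0.99930674  0.02357289]
 [-0.99782342  0.02735767 -0.05999986]
 [ 0.05931336 -0.02525052 -0.99792   ]] [-0.01203023  0.53131801  1.20343715]
side 404.85775088970024 404.85775088970024 286.98870360416333 207.77962148018935 [[ 0.86105199 -0.50846138  0.00751639]
 [-0.38429637 -0.66032306 -0.64520521]
 [ 0.33302517  0.55266671 -0.76397235]] [-0.48328667  0.25670436  0.69658174]
```

View pics/top0.png

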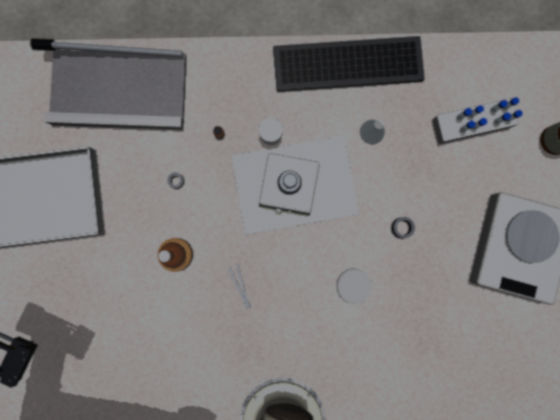

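View pics/side0.png

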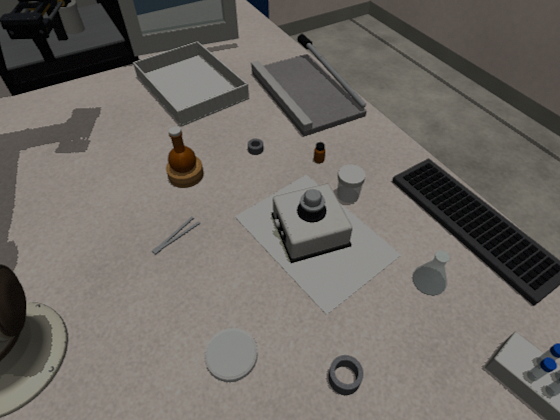

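The top view shows the large ring at (402,228), the small ring at (176,181), the mixer post at (290,181) and the flask in its cork at (174,255), with its stopper at (165,257). In the side view the large ring is at (346,374), the post top at (313,197) and the flask at (182,155). Next I'll zoom in to measure them.

```bash
cat > h.py <<'E'
import numpy as np,cv2
def load(n): return dict(np.load(n))
def ray(c,u,v,z):
    d=c["R"].T@np.array([(u-c["cx"])/c["fx"],(v-c["cy"])/c["fy"],1.]); o=-c["R"].T@c["t"]
    return o+d*(z-o[2])/d[2]
def proj(c,X):
    p=c["R"]@np.asarray(X,float)+c["t"]; return np.array([c["fx"]*p[0]/p[2]+c["cx"],c["fy"]*p[1]/p[2]+c["cy"]])
def tri(c1,p1,c2,p2):
    A=[];b=[]
    for c,p in((c1,p1),(c2,p2)):
        d=c["R"].T@np.array([(p[0]-c["cx"])/c["fx"],(p[1]-c["cy"])/c["fy"],1.]);d/=np.linalg.norm(d);o=-c["R"].T@c["t"]
        P=np.eye(3)-np.outer(d,d);A.append(P);b.append(P@o)
    return np.linalg.lstsq(np.vstack(A),np.hstack(b),rcond=None)[0]
def crop(c,u,v,r,s):
    u,v=int(u),int(v); return cv2.resize(np.ascontiguousarray(c["frame"][v-r:v+r,u-r:u+r,::-1]),None,fx=s,fy=s,interpolation=cv2.INTER_NEAREST)
E
python3 - <<'E'
from h import *
t=load("top0.npz");s=load("side0.npz")
a=[crop(t,402,228,20,6),crop(t,290,181,20,6),crop(t,174,255,20,6)]
b=[crop(s,346,374,20,6),crop(s,313,205,20,6),crop(s,182,150,20,6)]
cv2.imwrite("pics/z0.png",np.vstack([np.hstack(a),np.hstack(b)]))
# depth-based check
print(t["depth"][181,290],t["depth"][228,402],(t["depth"]>0).mean())
g=lambda c,n,u,v,r:np.round(c["depth"][v-r:v+r+1,u-r:u+r+1],3)
print(g(t,'r',402,228,13)[::2,::2])
E
```

```text
1.1219245 1.2413886 0.9958843537414966
[[1.241 1.241 1.241 1.241 1.241 1.243 1.244 1.245 1.248 1.249 1.244 1.242
  1.244 1.242]
 [1.245 1.241 1.237 1.238 1.244 1.238 1.212 1.209 1.217 1.21  1.243 1.244
  1.244 1.247]
 [1.241 1.242 1.243 1.238 1.212 1.204 1.208 1.212 1.207 1.209 1.213 1.213
  1.243 1.242]
 [1.245 1.241 1.237 1.217 1.209 1.207 1.238 1.238 1.24  1.223 1.207 1.214
  1.213 1.243]
 [1.243 1.241 1.227 1.21  1.211 1.241 1.243 1.246 1.241 1.24  1.225 1.211
  1.209 1.24 ]
 [1.241 1.247 1.222 1.211 1.209 1.235 1.241 1.24  0.    1.238 1.232 1.216
  1.214 1.242]
 [1.24  1.238 1.218 1.209 1.241 1.244 1.236 1.242 1.246 1.243 1.234 1.221
  1.21  1.209]
 [1.244 1.239 1.221 1.211 1.207 1.243 1.238 1.242 1.244 1.24  1.235 1.216
  1.206 1.24 ]
 [1.234 1.24  1.23  1.206 1.212 1.244 1.24  1.244 1.245 1.233 1.224 1.208
  1.209 1.245]
 [1.237 1.24  1.234 1.213 1.208 1.211 1.243 1.243 1.243 1.233 1.209 1.208
  1.208 1.242]
 [1.238 1.242 1.238 1.229 1.214 1.209 1.209 1.208 1.206 1.204 1.207 1.207
  1.242 1.241]
 [1.242 1.241 1.243 1.235 1.234 1.226 1.209 1.208 1.202 1.208 1.242 1.238
  1.235 1.238]
 [1.245 1.238 1.239 1.238 1.239 1.24  1.239 1.24  1.238 1.241 1.241 1.242
  1.242 1.245]
 [1.238 1.234 1.239 1.236 1.237 1.235 1.236 1.241 1.243 1.238 1.238 1.241
  1.238 1.237]]
```

View pics/z0.png

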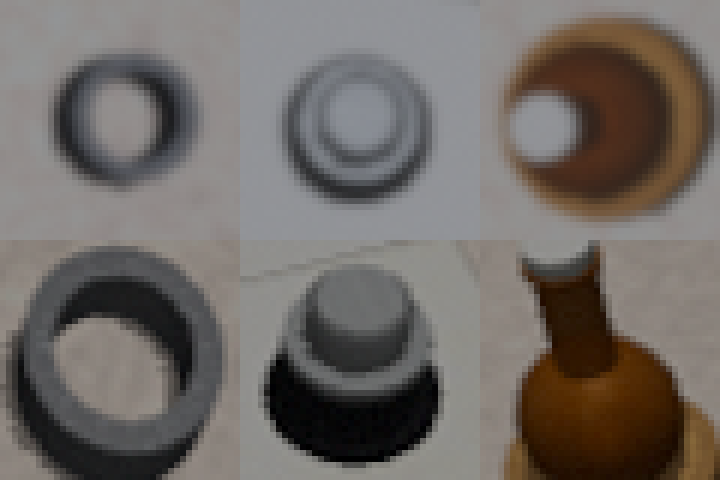

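The crops show the ring's annulus clearly, plus the post on its flange and the white stopper over the amber ball. Depth is dense, so I'll fit circles to depth and colour masks.

```bash
cat >> h.py <<'E'
def cloud(c):
    v,u=np.mgrid[0:420,0:560]; d=c["depth"].astype(float)
    P=np.stack([(u-c["cx"])/c["fx"]*d,(v-c["cy"])/c["fy"]*d,d],-1)
    W=(P-c["t"])@c["R"]; W[d<=0]=np.nan; return W
E
python3 - <<'E'
from h import *
for n in("top0.npz","side0.npz"):
    c=load(n);W=cloud(c);print(n)
    c0={"ring":(402,228) ,"post":(290,181),"stop":(165,257),"cork":(174,255)}
    t=load("top0.npz")
    for k,z,lo,hi,r in(("ring",.032,.025,.04,.045),("post",.116,.109,.125,.035),("flange",.098,.09,.106,.04),("stop",.139,.132,.15,.03),("cork",.030,.024,.036,.055)):
        g=ray(t,*c0[{"flange":"post"}.get(k,k)],z)
        m=(np.hypot(W[...,0]-g[0],W[...,1]-g[1])<r)&(W[...,2]>lo)&(W[...,2]<hi)
        m=m.astype(np.uint8)
        cn,_=cv2.findContours(m,cv2.RETR_EXTERNAL,cv2.CHAIN_APPROX_NONE)
        q=max(cn,key=cv2.contourArea)
        pts=q[:,0]; w=np.array([ray(c,*p,z)[:2] for p in pts])
        (x,y),R=cv2.minEnclosingCircle(w.astype(np.float32))
        A=np.c_[2*w,np.ones(len(w))];s=np.linalg.lstsq(A,(w**2).sum(1),rcond=None)[0]
        e=cv2.fitEllipse(w.astype(np.float32)*1000) if len(w)>5 else None
        zz=W[...,2][m>0]
        M=cv2.moments(q); ce=ray(c,M["m10"]/M["m00"],M["m01"]/M["m00"],z)
        print(k,"n",m.sum(),"med z",np.median(zz).round(4),"circ",s[:2].round(4),np.sqrt(s[2]+s[0]**2+s[1]**2).round(4),"centroid",ce[:2].round(4))
E
```

```text
top0.npz
ring n 189 med z 0.0308 circ [ 0.4797 -0.3212] 0.0262 centroid [ 0.4796 -0.3212]
post n 169 med z 0.1141 circ [ 0.5966 -0.0328] 0.0164 centroid [ 0.5966 -0.0328]
flange n 161 med z 0.0967 circ [ 0.5965 -0.0329] 0.0238 centroid [ 0.5965 -0.033 ]
stop n 113 med z 0.1372 circ [0.4282 0.2574] 0.0126 centroid [0.428  0.2576]
cork n 351 med z 0.0289 circ [0.428  0.2584] 0.0411 centroid [0.4279 0.2585]
side0.npz
ring n 565 med z 0.0333 circ [ 0.4799 -0.3229] 0.0272 centroid [ 0.4795 -0.3235]
post n 212 med z 0.1171 circ [ 0.5953 -0.036 ] 0.0176 centroid [ 0.5952 -0.0362]
flange n 211 med z 0.0998 circ [ 0.5963 -0.0348] 0.0217 centroid [ 0.5907 -0.0418]
stop n 112 med z 0.1399 circ [0.4276 0.2553] 0.0153 centroid [0.4275 0.2555]
cork n 388 med z 0.0316 circ [0.4276 0.2547] 0.0371 centroid [0.4241 0.2395]
```

```bash
cat >> h.py <<'E'
from scipy.spatial.transform import Rotation as Ro
def ori(yaw): # jaw direction (tool z) at angle yaw from world x, tool pointing down
    z=np.array([np.cos(yaw),np.sin(yaw),0]);y=np.array([0,0,-1.]);return Ro.from_matrix(np.c_[np.cross(y,z),y,z]).as_rotvec()
E
python3 - <<'E'
from h import *
from rig import env
print(Ro.from_rotvec(env.current_orientation()).as_matrix().round(2))
for yaw in(np.pi/2,-np.pi/2,0,np.pi):
  for p in((.4797,-.322,.3),(.4797,-.322,.024),(.596,-.034,.3),(.596,-.034,.122),(.428,.2568,.3),(.428,.2568,.106),(.596,-.034,.19)):
    q=env.ik(p,ori(yaw)); print(round(yaw,2),p,None if q is None else np.round(q,2))
E
```

```text
[[-0.9  -0.   -0.44]
 [ 0.44 -0.   -0.9 ]
 [-0.   -1.    0.  ]]
1.57 (0.4797, -0.322, 0.3) [-0.31  0.27 -0.01 -0.   -1.29 -1.26]
1.57 (0.4797, -0.322, 0.024) [-0.31  0.55 -0.36 -0.   -0.67 -1.26]
1.57 (0.596, -0.034, 0.3) [ 0.21  0.3   0.03 -0.   -1.3  -1.78]
1.57 (0.596, -0.034, 0.122) [ 0.21  0.45 -0.22 -0.   -0.9  -1.78]
1.57 (0.428, 0.2568, 0.3) [ 0.87  0.13 -0.19 -0.   -1.25 -2.44]
1.57 (0.428, 0.2568, 0.106) [ 0.87  0.32 -0.48 -0.   -0.77 -2.44]
1.57 (0.596, -0.034, 0.19) [ 0.21  0.38 -0.14 -0.   -1.05 -1.78]
-1.57 (0.4797, -0.322, 0.3) [-0.31  0.27 -0.01  0.   -1.29  1.88]
-1.57 (0.4797, -0.322, 0.024) [-0.31  0.55 -0.36  0.   -0.67  1.88]
-1.57 (0.596, -0.034, 0.3) [ 0.21  0.3   0.03  0.   -1.3   1.36]
-1.57 (0.596, -0.034, 0.122) [ 0.21  0.45 -0.22  0.   -0.9   1.36]
-1.57 (0.428, 0.2568, 0.3) [ 0.87  0.13 -0.19  0.   -1.25  0.7 ]
-1.57 (0.428, 0.2568, 0.106) [ 0.87  0.32 -0.48  0.   -0.77  0.7 ]
-1.57 (0.596, -0.034, 0.19) [ 0.21  0.38 -0.14  0.   -1.05  1.36]
0 (0.4797, -0.322, 0.3) [-0.31  0.27 -0.01 -0.   -1.29 -2.83]
0 (0.4797, -0.322, 0.024) [-0.31  0.55 -0.36 -0.   -0.67 -2.83]
0 (0.596, -0.034, 0.3) [ 0.21  0.3   0.03  0.   -1.3   2.93]
0 (0.596, -0.034, 0.122) [ 0.21  0.45 -0.22  0.   -0.9   2.93]
0 (0.428, 0.2568, 0.3) [ 0.87  0.13 -0.19  0.   -1.25  2.28]
0 (0.428, 0.2568, 0.106) [ 0.87  0.32 -0.48  0.   -0.77  2.28]
0 (0.596, -0.034, 0.19) [ 0.21  0.38 -0.14  0.   -1.05  2.93]
3.14 (0.4797, -0.322, 0.3) [-0.31  0.27 -0.01  0.   -1.29  0.31]
3.14 (0.4797, -0.322, 0.024) [-0.31  0.55 -0.36  0.   -0.67  0.31]
3.14 (0.596, -0.034, 0.3) [ 0.21  0.3   0.03  0.   -1.3  -0.21]
3.14 (0.596, -0.034, 0.122) [ 0.21  0.45 -0.22  0.   -0.9  -0.21]
3.14 (0.428, 0.2568, 0.3) [ 0.87  0.13 -0.19  0.   -1.25 -0.87]
3.14 (0.428, 0.2568, 0.106) [ 0.87  0.32 -0.48  0.   -0.77 -0.87]
3.14 (0.596, -0.034, 0.19) [ 0.21  0.38 -0.14  0.   -1.05 -0.21]
```

```bash
python3 - <<'E'
from h import *
from rig import env,cams
o=ori(-np.pi/2)
env.movep((.4797,-.322,.15),o);print(env.current_clock())
print(env.move_straight((.4797,-.322,.024),v=.12,contact_N=8),env.current_clock())
env.command_gripper(.045);print(env.current_width(),env.current_clock(),env.current_contact_force(),env.current_tcp_pos())
c=cams.camera("side");np.savez("side1.npz",**c);cv2.imwrite("pics/s1.png",c["frame"][:,:,::-1])
env.move_straight((.4797,-.322,.16),v=.2)
env.movep((.596,-.034,.20),o)
print(env.current_width(),env.current_clock(),env.current_contact_force(),env.current_tcp_pos())
c=cams.camera("side");np.savez("side2.npz",**c);cv2.imwrite("pics/s2.png",crop(c,305,180,60,6))
E
```

```text
3.2833
False 4.4833
0.05417019109050509 5.15 [-0.63769839  0.73189197  0.21939729] [ 0.47976303 -0.32205841  0.02409764]
0.05392040322270447 7.225 [ 0.21512049  0.64954433 -1.4580907 ] [ 0.59547918 -0.03491353  0.19936388]
```

View pics/s2.png

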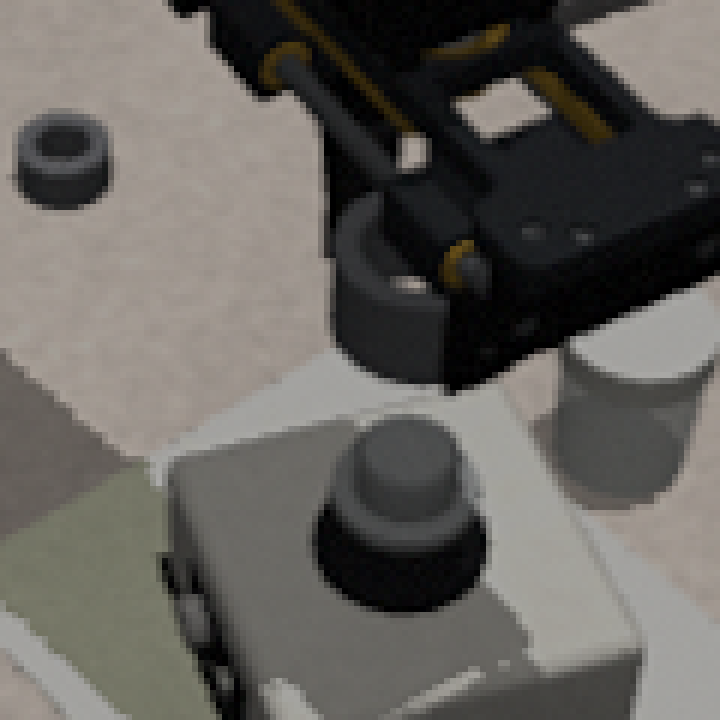

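View pics/s1.png

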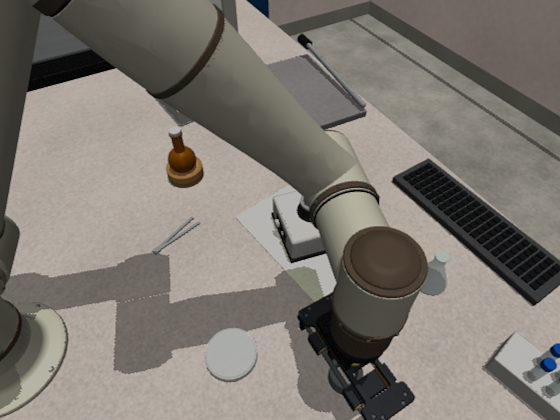

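The held ring's left edge is at about (300,172) in full-image pixels, and the post's edges are at about u=304 and 322 on row 198. The ring hangs level in the jaws. I'll measure the ring against the post in this same view.

```bash
python3 - <<'E'
from h import *
c=load("side2.npz");g=cv2.cvtColor(c["frame"],cv2.COLOR_RGB2GRAY).astype(int)
for v in(168,171,174,176):print("ring",v,g[v,294:325])
for v in(194,197,200,201):print("post",v,g[v,298:330])
for u in(304,306,308,310,312,314,316):print("col",u,"ring v175..:",g[175:192,u],"post v184..",g[186:200,u])
W=cloud(c)
m=(np.hypot(W[...,0]-.5955,W[...,1]+.035)<.035)&(W[...,2]>.168)&(W[...,2]<.212)
print("ring pts",m.sum())
# cylinder fit on outer wall points
m2=m&(W[...,2]<.202)
P=W[m2];
from scipy.optimize import least_squares
r=least_squares(lambda p:np.hypot(P[:,0]-p[0],P[:,1]-p[1])-.027,(.5955,-.035),loss="soft_l1",f_scale=.002);print("ring cyl",r.x,r.cost)
for n in("side2.npz","side0.npz"):
    W=cloud(load(n));m=(np.hypot(W[...,0]-.5955,W[...,1]+.035)<.03)&(W[...,2]>.103)&(W[...,2]<.112)
    P=W[m];r=least_squares(lambda p:np.hypot(P[:,0]-p[0],P[:,1]-p[1])-.0175,(.5955,-.035),loss="soft_l1",f_scale=.002);print("post cyl",len(P),r.x)
    m=(np.hypot(W[...,0]-.5955,W[...,1]+.035)<.03)&(W[...,2]>.113)&(W[...,2]<.122);print("top cen",W[m].mean(0))
print("pred ring silhouette left", proj(c,np.array([.59548,-.03491,.18])-.027*c["R"][0]), "cen",proj(c,(.59548,-.03491,.175)))
print("pred post edges",[proj(c,np.array([.596,-.034,.108])+s*.0175*c["R"][0]).round(2) for s in(-1,1)])
E
```

```text
ring 168 [149 151 152 150 152 127  69  22  29  31  34  42  49  53  52  53  54  65
  76  87  97  82  47  17   2  13  14  16   8  10  22]
ring 171 [152 153 153 153 154 127  63  25  28  31  32  31  33  29  32  33  35  38
  39  41  42  44  44  47  44  32   1   4   6   4   6]
ring 174 [147 148 146 146 152 127  62  26  28  31  32  32  33  33  33  35  33  34
  34  36  35  35  34  36  26  13   2   6   3   6   6]
ring 176 [148 149 148 147 148 150 107  19  28  30  30  30  32  32  33  34  34  34
  34  34  33  34  35  35  25   6   3   2   1   6   5]
post 194 [105 105 104 105 100  82  58  64  77  76  77  78  78  77  78  79  78  79
  77  76  78  77  62 121 163 163 161 162 161 162 161 161]
post 197 [105 106  96  79  75  71  56  53  66  77  77  76  78  78  78  76  79  79
  77  76  78  72  60  77 110 136 156 163 162 161 162 162]
post 200 [107 100  85  76  77  68  52  44  50  54  59  64  67  69  72  71  71  70
  66  61  57  51  45  66 105 120 129 153 163 162 162 161]
post 201 [109  93  75  75  77  68  51  45  48  52  53  56  59  60  62  63  63  60
  57  55  54  49  47  60  99 119 118 145 163 162 161 1
[... 819 characters left out ...]
ng v175..: [ 35  33  35  35  34  35  34  31  25 133 162 147 158 167 114  76  75] post v184.. [147 158 167 114  76  75  77  78  78  78  79  79  78  78]
col 316 ring v175..: [ 35  35  33  34  36  34  36  33  26 134 163 151 159 165 136  89  75] post v184.. [151 159 165 136  89  75  76  78  77  75  78  77  79  74]
ring pts 457
ring cyl [ 0.59730652 -0.03761515] 0.0007005834198986047
post cyl 50 [ 0.59788621 -0.03273763]
top cen [ 0.59573764 -0.03555342  0.11720476]
post cyl 55 [ 0.5976712  -0.03288803]
top cen [ 0.59564282 -0.03571845  0.11702396]
pred ring silhouette left [298.81267958 172.00392252] cen [313.46524295 173.94857058]
pred post edges [array([302.55, 197.8 ]), array([320.4, 197.8])]
```

```bash
python3 - <<'E'
from h import *
c=load("side2.npz")
a=np.linspace(0,2*np.pi,3601)
def ext(x,y,z,r):
    q=np.array([proj(c,(x+r*np.cos(t),y+r*np.sin(t),z)) for t in a]); return q
q=ext(.59548,-.03491,.1754,.027);i=q[:,1].argmax();print("ring low pred",q[i])
q=ext(.596,-.034,.116,.0145);print("post top r14.5 back",q[q[:,1].argmin()]);q=ext(.596,-.034,.113,.0175);print("r17.5 z.113 back",q[q[:,1].argmin()],"u",q[:,0].min(),q[:,0].max())
q=ext(.596,-.034,.098,.025);print("flange low",q[q[:,1].argmax()],q[:,0].min(),q[:,0].max())
g=cv2.cvtColor(c["frame"],cv2.COLOR_RGB2GRAY).astype(int)
for u in(309,311,312,313,315):print(u,"v205:",g[203:216,u])
d=np.linalg.norm(0-c["t"]);print("px per m perp:",proj(c,(.596,-.034,.1))-proj(c,np.array((.596,-.034,.1))+.01*np.array([.516,.856,0])))
E
```

```text
ring low pred [314.210434   184.50862737]
post top r14.5 back [311.35519928 189.59055352]
r17.5 z.113 back [311.20565766 189.50642958] u 302.6389708004083 320.5858220895594
flange low [311.7782955  210.86516549] 298.5701546246017 323.84394750795707
309 v205: [52 53 49 61 74 74 72 55 35 13  7 11  7]
311 v205: [56 54 53 49 68 77 76 58 44 19 10 10  6]
312 v205: [54 54 52 48 71 77 79 59 42 20 10 10  5]
313 v205: [53 53 53 50 69 76 77 59 44 20  7  7  7]
315 v205: [54 53 53 56 73 76 78 59 40 17  9  9  5]
px per m perp: [0.1485861  3.77539539]
```

```bash
python3 - <<'E'
from h import *
from rig import env,cams
print(env.current_tcp_pos(),env.current_clock(),env.current_joint_velocities().round(3))
env.move_straight((.5955,-.0347,.145),v=.1)
print(env.current_tcp_pos(),env.current_contact_force())
h=env.move_straight((.5955,-.0347,.1215),v=.02,contact_N=4)
print(h,env.current_tcp_pos(),env.current_contact_force(),env.current_ft_torque(),env.current_clock())
c=cams.camera("side");np.savez("side3.npz",**c);cv2.imwrite("pics/s3.png",crop(c,305,180,60,6))
E
```

```text
[ 0.59550935 -0.03525904  0.19946996] 7.275 [-0.008 -0.004  0.001 -0.002  0.001 -0.001]
[ 0.59600947 -0.0349947   0.1455014 ] [ 0.6400525  -0.75090764 -0.5042133 ]
True [ 0.59584695 -0.03445669  0.12208642] [-0.18158726  0.01982528  3.49157826] [ 0.07097879  0.18270951 -0.01700292] 9.0917
```

View pics/s3.png

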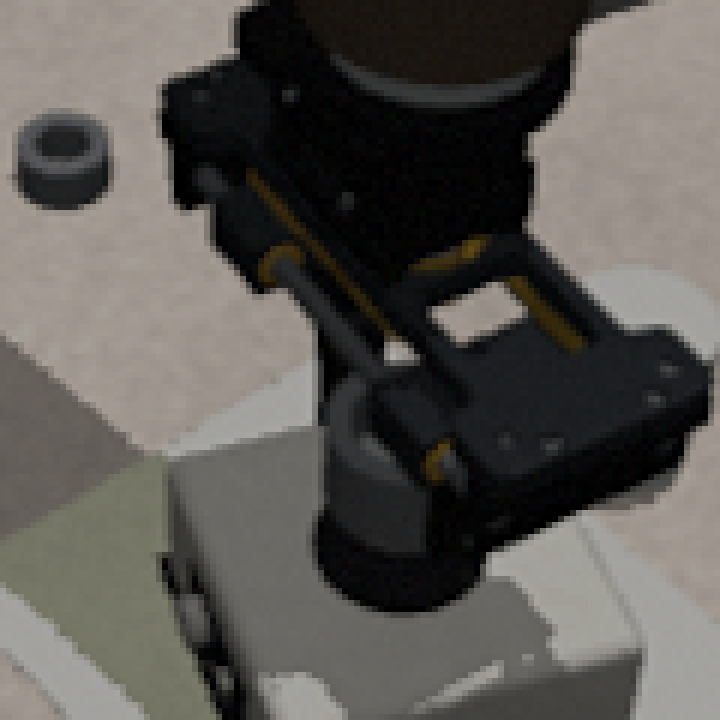

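Contact came at TCP z = 0.122, the home height, and the picture shows the ring down on the flange. I'll release it, check it, then fetch the flask.

```bash
python3 - <<'E'
from h import *
from rig import env,cams
o=ori(-np.pi/2)
env.command_gripper(.087)
p=env.current_tcp_pos();print(p,env.current_contact_force())
env.move_straight((p[0],p[1],.20),v=.15)
env.movep((.428,.2563,.20),o)
print(env.current_clock(),env.current_tcp_pos(),env.current_width())
for n in("top","side"):
    c=cams.camera(n);np.savez(n+"4.npz",**c)
    cv2.imwrite(f"pics/{n}4.png",np.hstack([crop(c,290,181,40,5) if n=="top" else crop(c,313,190,40,5),crop(c,174,250,40,5) if n=="top" else crop(c,182,150,40,5)]))
    W=cloud(c);m=(np.hypot(W[...,0]-.596,W[...,1]+.0345)<.035)&(W[...,2]>.122)&(W[...,2]<.14);print(n,m.sum(),W[m].mean(0),np.median(W[m][:,2]))
E
python3 -c "
import cv2,numpy as np
cv2.imwrite('pics/b4.png',np.vstack([cv2.imread('pics/top4.png')[:300],cv2.imread('pics/side4.png')[:300]]))"
```

```text
[ 0.59556116 -0.03418525  0.1211331 ] [0.28634351 0.51672313 0.78244693]
11.9333 [0.42840287 0.25586792 0.19977176] 0.08709628445157287
top 228 [ 0.59546778 -0.03384883  0.12852952] 0.1286771116329451
side 390 [ 0.59473564 -0.03670266  0.1299265 ] 0.1310950762838084
```

View pics/b4.png

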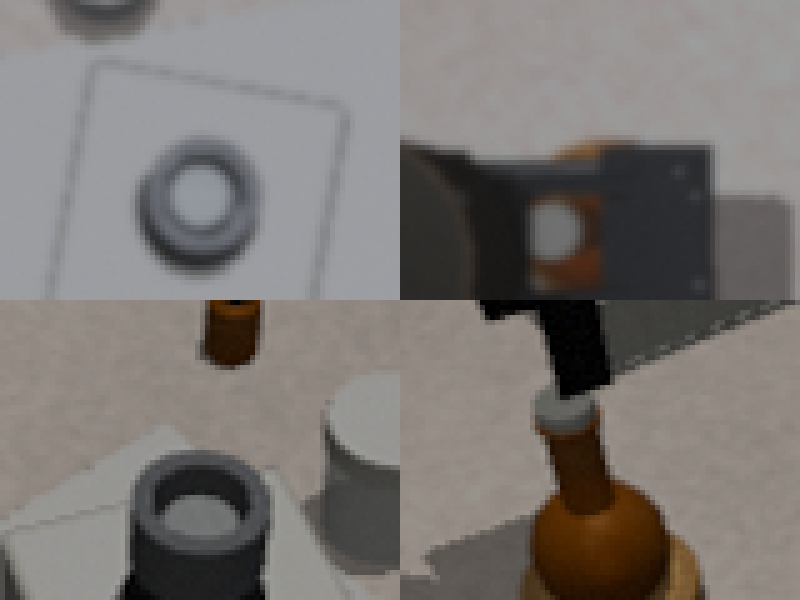

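The ring stands level on the post with its upper face at about 130 mm, so it is seated. The open fingers are centred over the stopper and the flask is upright. Next I'll grip the neck.

```bash
python3 - <<'E'
from h import *
from rig import env,cams
o=ori(-np.pi/2)
h=env.move_straight((.428,.2563,.1075),v=.08,contact_N=4);print(h,env.current_tcp_pos(),env.current_contact_force())
if not h:
    env.command_gripper(.015);print(env.current_width(),env.current_tcp_pos(),env.current_contact_force(),env.current_clock())
    env.move_straight((.428,.2563,.30),v=.15)
    print(env.current_width(),env.current_tcp_pos(),env.current_contact_force(),env.current_clock())
    env.movep((.5957,-.0343,.27),o);env.sleep(.3)
    print(env.current_width(),env.current_tcp_pos(),env.current_contact_force(),env.current_clock())
    c=cams.camera("side");np.savez("side5.npz",**c);cv2.imwrite("pics/s5.png",crop(c,305,160,60,6))
E
```

```text
False [0.42831643 0.25663664 0.10802818] [-0.54835288 -0.62222792  0.94386713]
0.026884265054428206 [0.42808994 0.25647741 0.10753886] [-0.34784402  0.71868545 -0.43798711] 14.3583
0.027287909478526398 [0.42754916 0.25593619 0.29891897] [ 0.43355893  0.43489245 -1.12959826] 15.7917
0.027097483149434498 [ 0.59564493 -0.03336814  0.27030811] [-0.47668444  0.0412715  -1.02610259] 17.3667
```

View pics/s5.png

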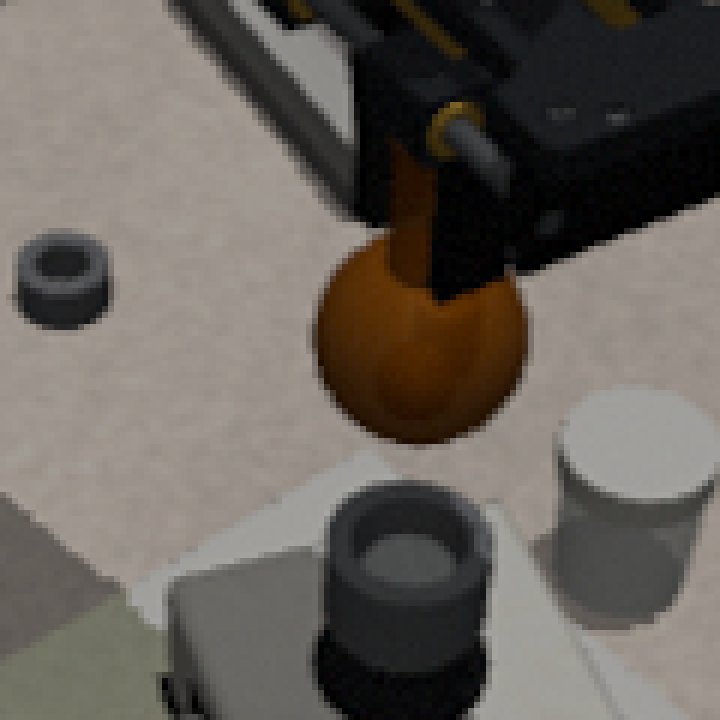

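The amber flask hangs over the ring with its ball centre near (315,156), and the ring is still seated. The gripper reads 27 mm on a 24 mm neck, so I'll check the flask for tilt before lowering it.

```bash
python3 - <<'E'
from h import *
from rig import env,cams
print(env.current_width(),env.current_tcp_pos(),env.current_orientation(),ori(-np.pi/2),[env.current_contact_force().round(2) for _ in range(3)])
t=cams.camera("top");np.savez("top6.npz",**t);s=cams.camera("side");np.savez("side6.npz",**s)
f=s["frame"].astype(int);m=((f[...,0]>f[...,2]*2)&(f[...,0]-f[...,2]>25)).astype(np.uint8)
m[:,:285]=0;m[:,345:]=0;m[:110]=0;m[185:]=0
cn,_=cv2.findContours(m,cv2.RETR_EXTERNAL,cv2.CHAIN_APPROX_NONE);q=max(cn,key=cv2.contourArea)[:,0]
b=q[q[:,1]>145]; 
w=b.astype(float);A=np.c_[2*w,np.ones(len(w))];x=np.linalg.lstsq(A,(w**2).sum(1),rcond=None)[0];print("circle",x[:2],np.sqrt(x[2]+x[0]**2+x[1]**2),len(b))
p=env.current_tcp_pos();print("pred ball",proj(s,p-[0,0,.055]),"pred neck",proj(s,p-[0,0,.02]),"ring top pred",proj(s,(.5957,-.0343,.13)))
# neck edges visible
for v in range(122,150,3):
    r=np.where(m[v])[0];print(v,r.min() if len(r) else None,r.max() if len(r) else None)
fr=t["frame"];u,v=proj(t,p);print(u,v)
cv2.imwrite("pics/c6.png",np.hstack([crop(t,u,v,50,7)[:560,:],])); 
cv2.imwrite("pics/d6.png",crop(s,312,140,35,8))
E
```

```text
0.026549699904203902 [ 0.59564864 -0.03356446  0.27023409] [-9.31004834e-04  2.22076328e+00 -2.22055294e+00] [-6.80120296e-17  2.22144147e+00 -2.22144147e+00] [array([-0.3 , -0.52, -1.43]), array([-0.3 , -0.52, -1.43]), array([-0.3 , -0.52, -1.43])]
circle [314.66822893 157.88757576] 15.774973356121878 85
pred ball [314.55508222 157.3818918 ] pred neck [315.78636991 142.0709434 ] ring top pred [312.04007983 190.34423911]
122 316 318
125 311 320
128 311 315
131 311 316
134 311 317
137 310 316
140 308 316
143 303 316
146 301 329
149 299 330
292.64185828663244 170.99753110310658
```

View pics/d6.png

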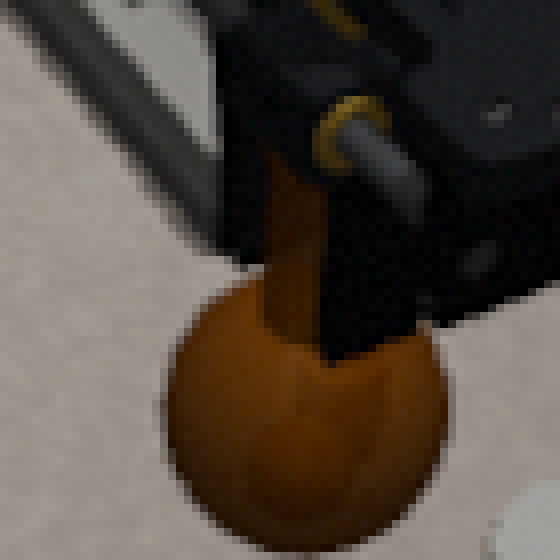

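View pics/c6.png

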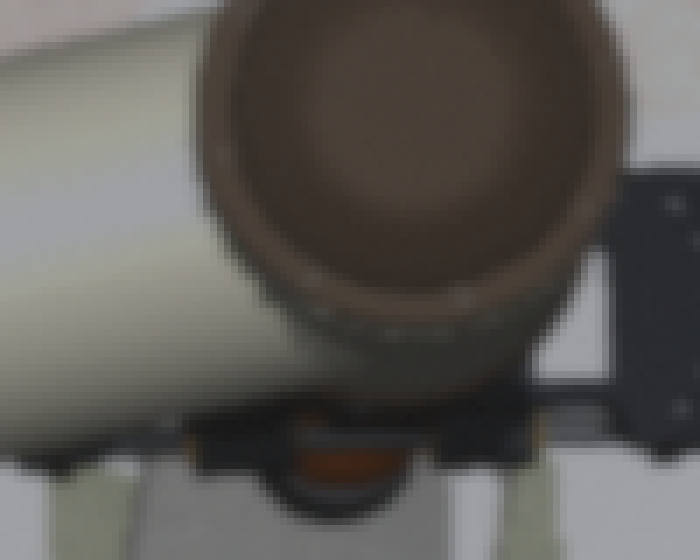

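The neck hangs vertical and the ball is within 0.5 px of where it should be at (314.6,157.4), so the grasp is straight. I'll lower it with contact sensing, then press.

```bash
python3 - <<'E'
from h import *
from rig import env,cams
env.move_straight((.5955,-.0345,.222),v=.1)
f0=env.current_contact_force();print(env.current_tcp_pos(),f0)
h=env.move_straight((.5955,-.0345,.203),v=.02,contact_N=4)
print(h,env.current_tcp_pos(),env.current_contact_force()-f0,env.current_ft_torque(),env.current_width(),env.current_clock())
s=cams.camera("side");np.savez("side7.npz",**s);cv2.imwrite("pics/s7.png",crop(s,305,170,60,6))
E
```

```text
[ 0.59597077 -0.03458343  0.22244959] [ 0.31062607 -0.42703999 -1.60937294]
True [ 0.59598791 -0.03483688  0.20848611] [ 0.43631184 -0.58630448  4.76675712] [-0.10585263 -0.06630148  0.03564052] 0.02722701644564089 18.8417
```

View pics/s7.png

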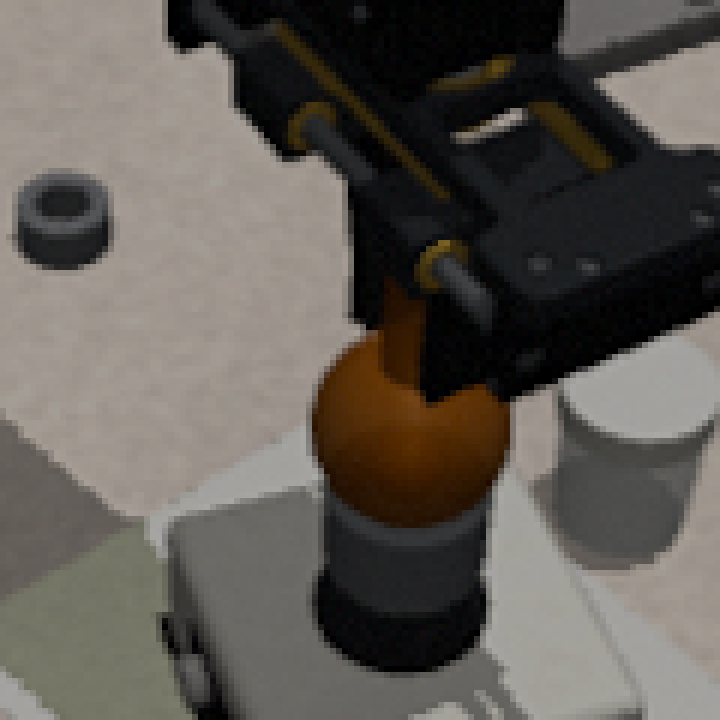

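Contact came at z = 0.2085, and the picture shows the ball seated in the ring with the flask upright. Now I'll press down to the stop while watching force against travel.

```bash
python3 - <<'E'
from h import *
from rig import env,cams
f0=-1.6
for z in(.204,.200,.197,.195,.194,.193,.192,.191,.190):
    h=env.move_straight((.5957,-.0346,z),v=.02,contact_N=14)
    p=env.current_tcp_pos();fz=env.current_contact_force()[2]-f0
    print(z,h,p.round(4),round(fz,2),round(env.current_width(),4),round(env.current_clock(),2))
    if fz>19: break
s=cams.camera("side");np.savez("side8.npz",**s);cv2.imwrite("pics/s8.png",crop(s,305,170,60,6))
E
```

```text
0.204 False [ 0.5962 -0.0348  0.2046] 7.27 0.0269 19.23
0.2 False [ 0.5966 -0.0349  0.2013] 9.05 0.027 19.57
0.197 False [ 0.5969 -0.0349  0.1989] 10.86 0.0268 19.88
0.195 False [ 0.5971 -0.0349  0.1972] 11.19 0.0272 20.12
0.194 False [ 0.5972 -0.0349  0.1964] 11.35 0.0271 20.38
0.193 False [ 0.5973 -0.035   0.1956] 11.09 0.027 20.62
0.192 False [ 0.5974 -0.035   0.1948] 12.9 0.027 20.88
0.191 False [ 0.5975 -0.035   0.194 ] 12.99 0.0274 21.12
0.19 False [ 0.5978 -0.0351  0.1935] 14.21 0.0268 21.38
```

View pics/s8.png

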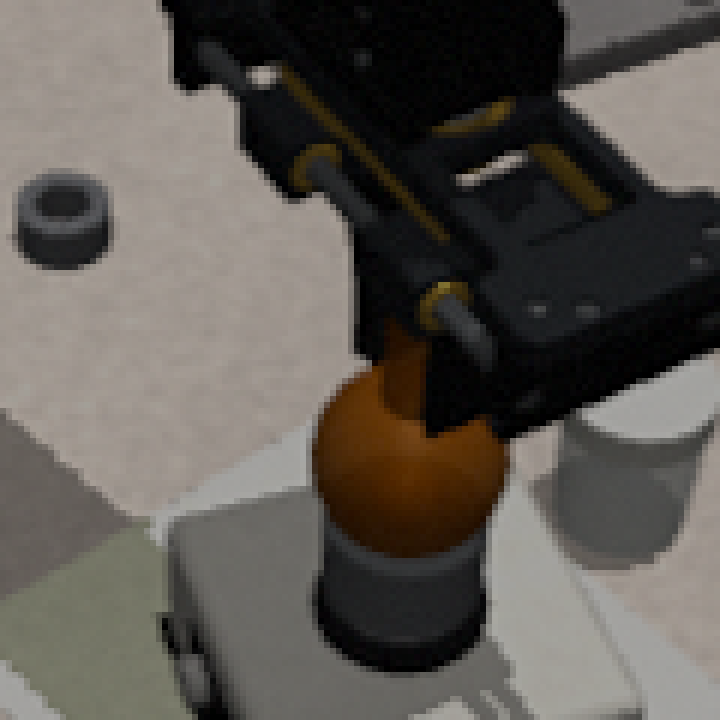

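The picture shows ring and flask sunk together and still upright. Load is pulling the TCP about 2 mm in +x and leaves it sagging about 3.5 mm short in z. I'll correct x and push on until z stalls at the stop.

```bash
python3 - <<'E'
from h import *
from rig import env,cams
f0=-1.6
for z in(.189,.188,.187,.186,.185):
    h=env.move_straight((.5942,-.0345,z),v=.01,contact_N=14)
    p=env.current_tcp_pos();fz=env.current_contact_force()-[0,0,f0]
    print(z,h,p.round(4),fz.round(2),round(env.current_width(),4),round(env.current_clock(),2))
    if fz[2]>20: break
env.sleep(.3);print(env.current_tcp_pos().round(4),env.current_contact_force().round(2),env.current_orientation().round(4),env.current_ft_torque().round(2))
s=cams.camera("side");np.savez("side9.npz",**s);cv2.imwrite("pics/s9.png",crop(s,305,170,60,6))
E
```

```text
0.189 False [ 0.597  -0.0351  0.1934] [-0.05 -1.71 16.51] 0.0272 21.76
0.188 False [ 0.5975 -0.0352  0.1933] [-0.86 -1.74 19.19] 0.0272 22.01
0.187 False [ 0.598  -0.0352  0.1932] [-0.9  -2.42 22.78] 0.0268 22.26
[ 0.598  -0.0352  0.1932] [-0.58 -2.07 20.13] [ 0.0096  2.2122 -2.2177] [-0.5   0.18  0.03]
```

View pics/s9.png

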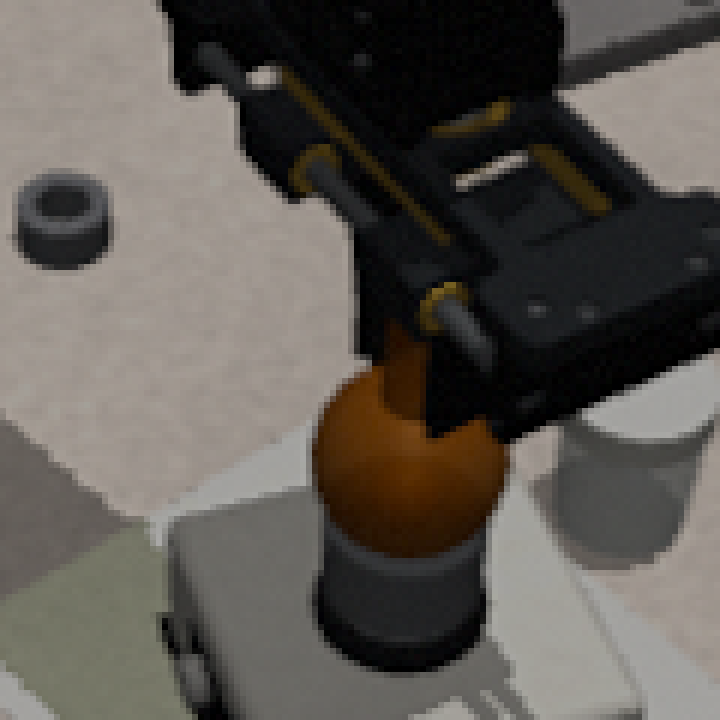

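z has stalled at 0.1932 to 0.1934 while the force climbed from 14 N to over 20 N, so the post is on its stop. As an independent check I'll compare the ring's image position before and after, and ball against TCP for slip.

```bash
python3 - <<'E'
from h import *
def edges(n):
    c=load(n);return c,cv2.cvtColor(c["frame"],cv2.COLOR_RGB2GRAY).astype(np.float32)
c,g4=edges("side4.npz");_,g7=edges("side7.npz");_,g8=edges("side8.npz");_,g9=edges("side9.npz")
for u in(309,312,315):
    for n,g in(("4",g4),("7",g7),("8",g8),("9",g9)):print(u,n,g[196:224,u].astype(int))
for a in(0,.016):print("pred ring low",[proj(c,np.array([.5957,-.0345,.098-a])-.027*np.array([.516,.856,0])).round(1)],"ring hi front",proj(c,np.array([.5957,-.0345,.130-a])-.027*np.array([.516,.856,0])).round(1))
def ball(n,vmin,vmax):
    f=load(n)["frame"].astype(int);m=((f[...,0]>f[...,2]*2)&(f[...,0]-f[...,2]>25)).astype(np.uint8)
    m[:,:285]=0;m[:,345:]=0;m[:110]=0;m[215:]=0
    q=max(cv2.findContours(m,cv2.RETR_EXTERNAL,cv2.CHAIN_APPROX_NONE)[0],key=cv2.contourArea)[:,0]
    lo=q[:,1].max();w=q[q[:,1]>lo-27].astype(float);x=np.linalg.lstsq(np.c_[2*w,np.ones(len(w))],(w**2).sum(1),rcond=None)[0];return x[:2],lo
for n,p in(("side6.npz",(.5956,-.0336,.2702)),("side7.npz",(.596,-.0348,.2085)),("side9.npz",(.598,-.0352,.1932))):
    print(n,ball(n,0,0),proj(c,np.array(p)-[0,0,.055]))
E
```

```text
309 4 [101  82  77  80  51  28  32  31  31  31  30  30  32  30  31  26  12   5
   8   6   5   7   6   6   4   0  91 142]
309 7 [ 20  32  50  55  45  38  35  35  34  34  34  34  35  34  36  37  16   6
  10   9   9   9   7   8  11   0  82 102]
309 8 [ 28  26  23  25  23  24  33  51  55  47  36  34  34  35  36  35  35  33
  35  33  35  17   6   4   1   0  82 102]
309 9 [ 30  27  27  26  26  21  32  48  54  47  37  33  35  34  35  36  33  35
  32  33  36  19   6   8   9   0  83 101]
312 4 [115  94  78  82  64  38  30  32  30  29  31  32  32  31  32  31  13   6
   8   9  11   7   9   7  11   0  83 142]
312 7 [24 23 49 53 54 40 34 33 33 34 35 36 33 36 34 35 21 10  4 11  8  9  9  9
  9  1 69 99]
312 8 [30 26 24 26 26 21 20 48 54 52 39 36 34 34 35 36 33 35 33 34 43 22  8  7
  7  1 71 99]
312 9 [29 27 28 25 26 25 21 47 54 52 40 33 35 34 35 35 33 33 35 35 42 20  5  9
  8  0 70 99]
315 4 [116  96  79  79  63  37  29  30  33  31  31  30  29  30  33  29  14   6
   9   3  11   7   5   8  10   0 137 152]
315 7 [ 21  26  47  53  54  38  35  34  35  34  33  35  34  33  36  37  22  10
   8  14  12  11  11  12   9   0  92 105]
315 8 [ 31  28  26  28  24  23  29  49  54  50  38  33  33  34  33  34  35  34
  36  36  31  15   7   5   6   0  94 104]
315 9 [ 31  26  27  26  26  24  27  47  55  51  37  33  35  34  34  34  34  34
  35  34  33  17   8  10   9   0  94 104]
pred ring low [array([311.6, 211.9])] ring hi front [312.5 201. ]
pred ring low [array([311.2, 217.1])] ring hi front [312.1 206.5]
side6.npz (array([314.6712548, 157.9566808]), np.int32(173)) [314.43076257 157.25799337]
side7.npz (array([312.58472143, 183.07167098]), np.int32(197)) [313.00664034 181.94981795]
side9.npz (array([312.12875863, 188.50073835]), np.int32(202)) [313.54809202 187.27719321]
```

The ring's front edge moved 5.4 px, against 5.5 px predicted for 16 mm, and it did not move between the last two pictures. That means full travel and almost no slip. The neck leans about 2° because x sagged roughly 2 mm, so I'll trim x while holding the push.

```bash
python3 - <<'E'
from h import *
from rig import env,cams
for x in(.593,.592):
    h=env.move_straight((x,-.034,.187),v=.01,contact_N=12)
    print(x,h,env.current_tcp_pos().round(4),env.current_contact_force().round(2),env.current_clock())
env.sleep(.5);print(env.current_tcp_pos().round(4),env.current_contact_force().round(2),env.current_width())
s=cams.camera("side");np.savez("side10.npz",**s)
g=cv2.cvtColor(s["frame"],cv2.COLOR_RGB2GRAY).astype(int)
for u in(309,312,315):print(g[196:224,u])
cv2.imwrite("pics/s10.png",s["frame"][:,:,::-1])
E
```

```text
0.593 False [ 0.597  -0.0348  0.1932] [-0.67 -3.12 19.38] 22.8917
0.592 False [ 0.5962 -0.0348  0.1932] [ 0.65 -2.78 19.07] 23.1417
[ 0.5963 -0.0348  0.1933] [-1.000e-02 -2.700e+00  1.875e+01] 0.027225402340169985
[ 29  25  27  23  24  24  25  47  53  47  36  33  34  34  34  33  34  35
  33  34  37  15  14   6   6   0  81 103]
[29 26 26 25 27 26 21 49 52 52 41 35 35 34 34 34 35 35 35 35 44 22  8 10
 11  0 68 99]
[ 28  28  27  27  25  26  23  47  55  50  37  33  35  36  34  33  34  32
  32  35  31  16   9  11   7   0  93 103]
```

View pics/s10.png

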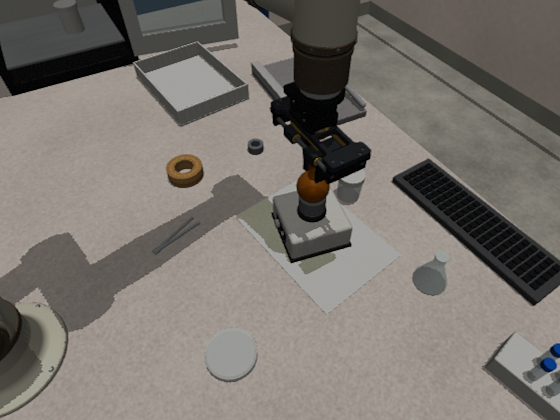

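The picture shows the flask upright in the ring on the mixer at (313,190). The small ring at (256,146) and the other loose things are where they started. The force is steady, so I'll hand it in.

```bash
python3 - <<'E'
from rig import env,order
print(env.current_clock(),env.current_tcp_pos(),env.current_contact_force())
order.sign_off()
E
```

```text
23.6917 [ 0.59625861 -0.03484857  0.19324573] [ 0.87024422 -2.80175334 19.05954361]
the job is handed in; nothing more can be done
```

The larger ring is on the post's flange, and I handed the job in at 23.7 s with the robot still holding the flask pressed down in it.

- **Ring:** it met the flange at the expected height. After I let go, its upper face measured about 130 mm above the bench, which is the seated height.
- **Press:** the downward push at hand-in was about 19–20 N, against the 11–13 N needed. The tool stopped sinking at z = 0.193 while the force kept climbing. The ring had moved 5.4 pixels in the side view, against 5.5 predicted for the full 16 mm.
- **Lean corrected:** pressing pulled the tool about 2 mm sideways, leaning the neck roughly 2°. I moved it back before handing in, with the post still at the bottom.
- **Other objects:** in the last side picture the small ring and the other loose things look unmoved. The jar is partly hidden behind the gripper there.

Two readings disagreed slightly:
- **Gripper opening:** it read 27 mm on the 24 mm neck. The pictures showed the neck straight and no visible slip.
- **Tool height:** it stopped about 1.7 mm lower than calculated. A small error in grip height could explain this, as could a slip too small to see.

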